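# Put the slide-mounting things back in their fitted docks

## Task

Tidy the slide-mounting station: put each of the four things into the grey bench dock made for it - the large white-lidded staining jar in the large round dock, the small dropper bottle of immersion oil in the small round dock, the slide box in the oblong dock, and the little cover-glass box in the square dock. The oil bottle was left in the jar's dock, so it must come out before the jar can go in. Set each thing down (do not drop it) so that it stands on the floor of its dock, the jar and bottle upright and both boxes the right way up.

Things in the scene. Friction and masses are not known exactly. Their poses are not given: they have to be found in the camera images.
- jar: translucent whitish staining jar with a ribbed white screw lid, standing upright, 57 mm diameter, 99 mm high, loose, 0.15 kg; the body is 54 mm thick, grip it below 80 mm height (the top of the lid gives no hold); origin at the centre of its underside, z up its axis; grip it from above across its diameter
- oil: small dropper bottle with a black dropper cap and a clear body with a white and blue label, standing upright, 25 mm diameter, 80 mm high with the cap, loose, 0.05 kg; grip it by the round glass body, 24 mm thick, no higher than 45 mm above its underside (the cap above gives the fingers no hold); origin at the centre of its underside, z up; at the start it stands inside the large round dock
- slides: closed oblong slide box, white lid on a turquoise base (lid does not open), 87 mm along its own x, 34 mm along its own y, 26 mm high, loose, 0.06 kg; origin at the centre of its underside, z up; grip it across the 34 mm
- covers: small nearly square box of cover glasses, white with a blue lid (lid does not open), 31 mm along x, 32 mm along y, 18 mm high, loose, 0.05 kg; origin at the centre of its underside, z up
- jar_dock: large round dock: grey plastic cup fixed to the bench on a square 91 x 91 x 3 mm base plate; round pocket 73 mm across, 4 mm wall, rim 12 mm above the bench, pocket floor 3 mm above the bench; origin on the bench at the pocket's centre, z up
- oil_dock: small round dock: as the large one, fixed, base plate 59 x 59 x 3 mm, round pocket 41 mm across, 4 mm wall, rim 12 mm above the bench, floor 3 mm above the bench; origin on the bench at the pocket's centre, z up
- slide_dock: oblong dock: grey plastic tray fixed to the bench, base plate 74 x 127 x 3 mm; pocket 50 mm along its own x and 103 mm along its own y, 4 mm wall, rim 9 mm above the bench, floor 3 mm above the bench; origin on the bench at the pocket's centre, z up; the slide box's long x axis goes along this dock's y axis, either way round
- cover_dock: square dock: grey plastic tray fixed to the bench, base plate 72 x 72 x 3 mm; pocket 48 x 48 mm, 4 mm wall, rim 9 mm above the bench, floor 3 mm above the bench; origin on the bench at the pocket's centre, z up
Mind the look-alikes: they are no part of the job. Of the things that look like the slides, the smallest one is meant.

How it is judged:
At the end, for the whole second after the job is handed in: Jar, oil in the large, small round dock (within 12 mm of centre); slide box in the oblong dock, along it within 0.3 rad, covers in the square dock (within 14 mm); all on the pocket floor (underside under 6 mm above bench), upright within 0.1 rad, released, at rest (horizontal distance between jar and jar_dock below 0.012 m and height (world z) of each of jar, oil, slides, covers below 0.006 m and angle between each of jar, oil, slides, covers's own z axis and vertical below 0.1 rad and horizontal distance between oil and oil_dock below 0.012 m and horizontal distance between slides and slide_dock below 0.014 m and angle between the x axis of slides and the y axis of slide_dock, either way round below 0.3 rad and horizontal distance between covers and cover_dock below 0.014 m and linear speed of each of jar, oil, slides, covers below 0.02 m/s); the robot touches nothing.
It fails at once if the jar is dropped (falls freely faster than 0.7 m/s) (linear speed of jar above 0.7 m/s and contact force between the fingers and jar below 0.05 N).
It fails at once if the oil bottle is dropped (falls freely faster than 0.7 m/s) (linear speed of oil above 0.7 m/s and contact force between the fingers and oil below 0.05 N).
It fails at once if the slide box is dropped (falls freely faster than 0.7 m/s) (linear speed of slides above 0.7 m/s and contact force between the fingers and slides below 0.05 N).
It fails at once if the cover-glass box is dropped (falls freely faster than 0.7 m/s) (linear speed of covers above 0.7 m/s and contact force between the fingers and covers below 0.05 N).
It also fails if it takes over 99 s, if anything falls off the work surface, if the arm or the gripper's body presses on something with over 40 N, if the wrist force passes 120 N, or if a joint passes its speed limit or range.

## Robot

A 6-joint arm with a two-finger parallel gripper is mounted at the origin on a cart in front of the work surface, level with it; the furniture and walls round the work are solid. World frame = base frame: x ahead of the robot, y to its left, z up, the work surface at z = 0. Lengths are in m, angles in rad, forces in N, time in s.
With the tool pointing down it reaches from about 0.425 to 0.95 m from the base axis. Payload 14.7 kg.
Tool frame: the origin (TCP) lies at the very end of the fingers, on their centre line; the grasp point (between the pads) lies 19 mm behind it (ctrl.grasp_offset is the distance from the TCP to the grasp point, in m); z points along the fingers, y is the line along which they close (so a half turn about z gives the same grasp; the last joint's range is limited). The gripper opens to 85 mm and grips with 20 to 120 N. Pads are 22 mm wide; open, the fingers measure 114 mm over their backs; the gripper's body (76 mm by 85 mm) begins 54 mm behind the grasp point. The pads swing forward as they close: fully open they stand 13 mm farther back than shut.
Start: joints at [1.179, 0.48, 1.596, -0, 1.065, -0.047], TCP at [0.22, 0.612, 0.231] pointing down, gripper open.
Joint ranges: [-2.75, 2.75], [-0.82, 2.05], [0.23, 2.67], [-1.56, 4.7], [0.09, 2.69], [-2.92, 2.92]. Speed limits (rad/s): [1.89, 1.89, 2.39, 3.01, 3.01, 3.01].

## Interface

Orientations are given as a unit quaternion [w, x, y, z].
In Python, from rig import ctrl gives the robot as it stands. Calls block until the motion is done:
- ctrl.move_pose(position, orientation): joint-space move of the TCP to a pose.
- ctrl.movel(position, attitude=None, v=0.15, contact_N=None): straight line of the TCP; attitude=None keeps the orientation; v is the mean speed in m/s. With contact_N (N) it stops when the force on the tool has changed by that much, and returns True; else False.
- ctrl.move_joints(angles): joint-space move.
- ctrl.move_gripper(opening, squeeze=None): finger opening in m; squeeze is the grip in N (None keeps the last); returns when the fingers have stopped.
- ctrl.pause(seconds).
- ctrl.solve_ik(position, orientation): joint angles nearest the present ones, or None.
- ctrl.read_state(): the state.
- ctrl.capture(name): name is "side" or "top" or "wrist"; returns a dict with "frame" (420x560x3 uint8, red, green, blue), "K" (3x3 intrinsics, pixels), "rvec" (rotation vector, rad) and "tvec" (3), from world to camera coordinates, as OpenCV has them. Camera axes: x right, y down, z forward; pixel columns grow to the right and rows downward; lengths in m; the calibration is good to about 2 mm. A picture is of the moment at which its call begins. There is no depth.
A pose or a line that the arm cannot do raises ctrl.PlanningError and nothing moves.
- ctrl.hand_in(): hands the job in; it is judged then, once.
The state is a dict: "clock": time; "q": joint angles; "joint_vel": joint speeds; "tau": joint torques, N m; "ee_pos": TCP position; "tool_rot": TCP orientation; "wrist_force": force on the tool from outside, world axes, zero at the start; "wrist_torque": the same for the moment, N m; "width": finger opening in m; "grasp_force": force on a finger pad.
Only numpy, scipy, OpenCV 4.12 (cv2) and the standard library are available. Lean on these libraries where they do the work, as an engineer would, in place of code of your own. Each camera call takes 0.05 s, during which the arm holds its last target. There are 200 camera calls.

## Working session

There is one attempt and no reset: what is moved stays moved. The work goes in short steps, each a Python script; the robot and the scene stay as the last script left them, time stands still between calls to the robot, and variables do not carry over. Pictures are saved under pics/ and viewed, at most 14 in all, crops included, and the job is handed in when it is done.

```bash
mkdir -p pics; ls
python3 - <<'E'
from rig import ctrl
import cv2
for n in("top","side"):
    c=ctrl.capture(n); cv2.imwrite(f"pics/{n}0.png",c["frame"][:,:,::-1]); 
    R=cv2.Rodrigues(c["rvec"])[0]; print(n,c["K"].tolist(),(-R.T@c["tvec"].reshape(3)).round(3),R.round(2).tolist())
s=ctrl.read_state();print(s["clock"],s["width"],s["tool_rot"],ctrl.grasp_offset)
E
```

```text
pics
top [[387.8663672178474, 0.0, 277.004409559493], [0.0, 387.8663672178474, 212.84320048644125], [0.0, 0.0, 1.0]] [ 0.538 -0.073  1.041] [[-0.02, -1.0, 0.01], [-1.0, 0.02, -0.07], [0.07, -0.01, -1.0]]
side [[498.6866282728238, 0.0, 278.3007881535156], [0.0, 498.6866282728238, 214.0957032202476], [0.0, 0.0, 1.0]] [ 0.602 -0.886  0.956] [[1.0, 0.0, -0.02], [-0.01, -0.76, -0.65], [-0.02, 0.65, -0.76]]
0.1 0.08522837128364065 [-1.28048467e-04  1.71529626e-01  9.85178802e-01 -5.47471679e-04] 0.0187
```

View pics/top0.png

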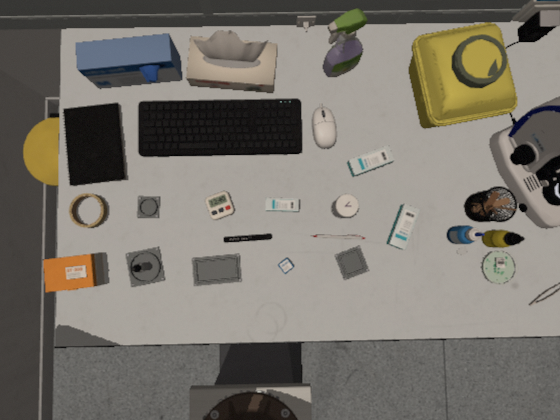

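View pics/side0.png

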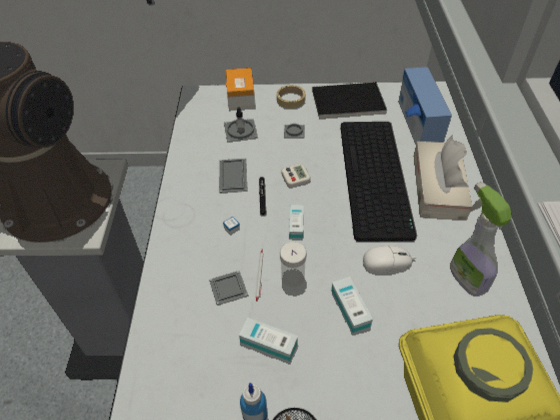

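The overview shows these candidates:
- **Slide box:** three look-alikes at top-view px (283,205), (370,161) and (404,226). The first is the smallest, so it is my choice.
- **Jar:** white round lid at (346,206). The white mouse at (324,127) is not it.
- **Oil bottle:** black cap at (145,267), standing in the large round dock.
- **Covers:** blue and white box at (286,266).
- **Docks:** small round (149,207), oblong (217,269), square (352,262).

I'll check these in a close crop.

Run:
```python
import cv2,numpy as np
a=cv2.imread("pics/top0.png")
z=lambda x0,y0,x1,y1:cv2.resize(a[y0:y1,x0:x1],None,fx=5,fy=5,interpolation=cv2.INTER_CUBIC)
cv2.imwrite("pics/c1.png",z(115,185,265,300)); cv2.imwrite("pics/c2.png",z(260,185,390,300))
```

```text
(no output)
```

View pics/c1.png

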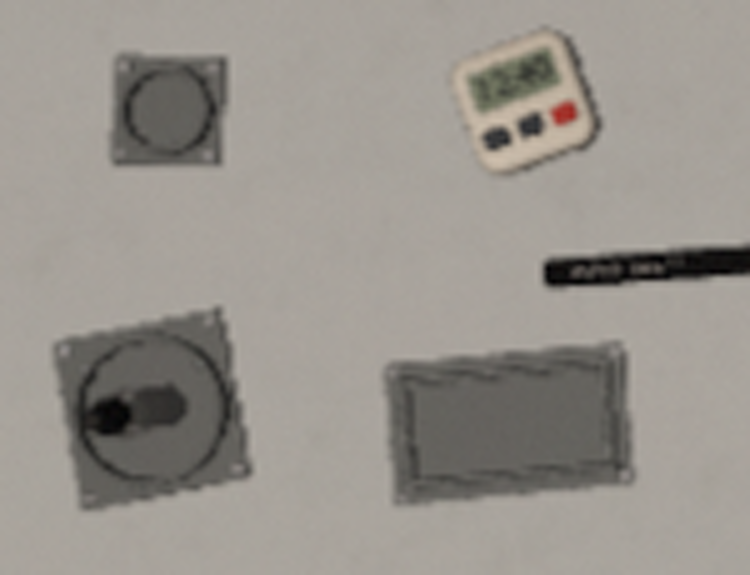

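View pics/c2.png

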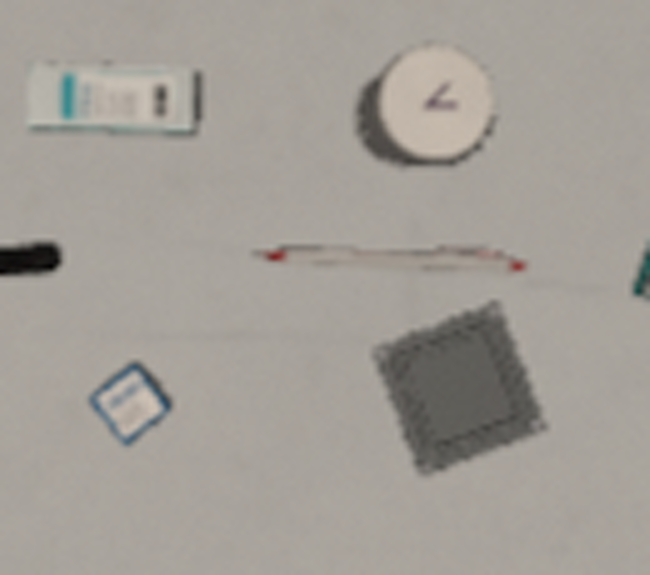

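The first crop shows both round docks, the oblong dock, and the oil cap in the large dock at about px (136,268). The second shows the 35 px slide box at (282,204), the jar lid at (347,205), the covers at (286,266) and the square dock. All the choices hold, so I'll measure them.

```bash
cat > h.py <<'E'
import cv2,numpy as np
from rig import ctrl
def ray(c,uv,z):
    R=cv2.Rodrigues(np.array(c["rvec"],float))[0];o=-R.T@np.array(c["tvec"],float).reshape(3)
    K=np.array(c["K"]);uv=np.atleast_2d(uv).astype(float)
    d=np.c_[uv,np.ones(len(uv))]@np.linalg.inv(K).T@R
    return o+d*((z-o[2])/d[:,2])[:,None]
def blob(img,roi,mask_fn,up=4):
    x0,y0,x1,y1=roi;p=cv2.resize(img[y0:y1,x0:x1],None,fx=up,fy=up,interpolation=cv2.INTER_CUBIC)
    m=mask_fn(p).astype(np.uint8);m=cv2.morphologyEx(m,cv2.MORPH_CLOSE,np.ones((7,7)))
    cs=cv2.findContours(m,cv2.RETR_EXTERNAL,cv2.CHAIN_APPROX_NONE)[0]
    k=max(cs,key=cv2.contourArea).reshape(-1,2)
    return (k+.5)/up-.5+[x0,y0]
def rect(c,k,z):
    P=ray(c,k,z)[:,:2];(cx,cy),(w,h),a=cv2.minAreaRect((P*1000).astype(np.float32))
    if w<h:w,h,a=h,w,a+90
    return np.array([cx,cy])/1000,w,h,(a+90)%180-90   # a: long-axis direction deg
E
python3 - <<'E'
from h import *
t=ctrl.capture("top");s=ctrl.capture("side")
g=lambda p:p.astype(int).sum(2)/3
dark=lambda th:lambda p:g(p)<th
print("bg",np.median(t["frame"][185:300,260:390],axis=(0,1)),np.median(s["frame"][130:300,180:260],axis=(0,1)))
def show(n,c,roi,f,z):
    p,w,h,a=rect(c,blob(c["frame"],roi,f),z);print(n,p.round(4),round(w,1),round(h,1),round(a,1))
for n,roi in dict(oil_dock=(130,190,170,225),jar_dock=(120,240,170,292),slide_dock=(188,247,248,290),cover_dock=(330,240,374,285)).items():show(n,t,roi,dark(135),.003)
for n,roi in dict(oil_dock=(275,118,310,142),jar_dock=(215,112,265,146),slide_dock=(210,152,255,198),cover_dock=(204,265,252,307)).items():show(n+" S",s,roi,dark(135),.003)
bg=np.median(t["frame"][185:300,260:390],axis=(0,1))
def chroma(p):
    q=p.astype(float);return np.abs((q-q.mean(2,keepdims=True))-(bg-bg.mean())).sum(2)>14
bright=lambda p:g(p)>172
both=lambda p:chroma(p)|bright(p)
show("slides",t,(260,190,305,220),both,.02);show("covers",t,(272,252,300,280),both,.016)
show("slides S",s,(280,198,312,245),both,.02);show("covers S",s,(216,212,248,238),both,.016)
show("lid",t,(328,187,365,225),bright,.099);show("lid S",s,(272,234,314,266),bright,.099)
show("cap",t,(125,255,152,280),dark(45),.07);show("cap S",s,(228,100,250,132),dark(45),.07)
cv2.imwrite("pics/s1.png",np.vstack([cv2.resize(s["frame"][105:150,215:315],None,fx=6,fy=6)[:,:,::-1],cv2.resize(s["frame"][210:250,215:315],None,fx=6,fy=6)[:,:,::-1]]))
E
```

```text
bg [168. 162. 155.] [180. 183. 176.]
oil_dock [0.6285 0.2633] 62.3 61.4 86.6
jar_dock [0.4698 0.2715] 95.0 93.9 -79.5
slide_dock [0.459  0.0824] 130.4 76.9 -86.0
cover_dock [ 0.4703 -0.2763] 75.4 75.0 18.9
oil_dock S [0.6267 0.2629] 67.3 60.6 88.8
jar_dock S [0.4639 0.2885] 138.0 92.3 -79.8
slide_dock S [0.4567 0.0787] 129.8 75.3 -85.8
cover_dock S [ 0.4689 -0.2787] 74.4 73.6 -70.5
slides [ 0.6267 -0.0926] 85.2 35.1 87.7
covers [ 0.4669 -0.1007] 34.9 34.2 -51.6
slides S [ 0.6243 -0.0976] 149.8 80.9 89.1
covers S [ 0.466  -0.1052] 86.6 79.7 -87.5
lid [ 0.6158 -0.2505] 51.4 50.6 -28.0
lid S [ 0.6141 -0.2453] 91.6 84.7 -0.7
cap [0.4692 0.2731] 27.1 26.9 -8.5
cap S [0.4689 0.2641] 45.9 15.0 -86.7
```

View pics/s1.png

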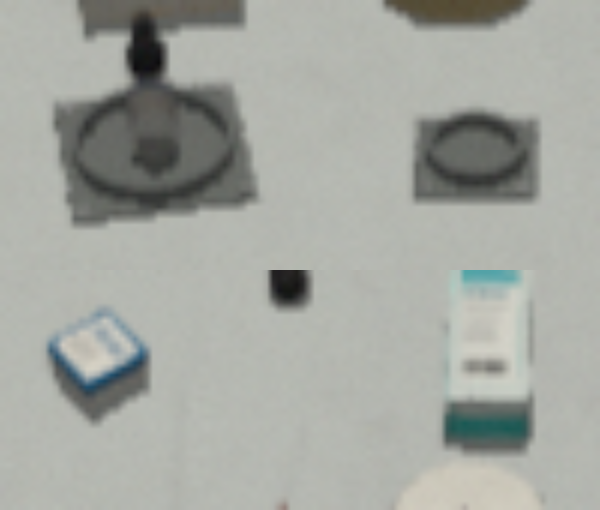

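The dock sizes match their base plates to about 3 mm, and the top and side views agree to about 3 mm. The slide box reads 85 x 35 mm and the covers 35 x 34 mm, both close to the given sizes. In the side view the oil cap is at (239,113) and the bottle base at (241,131), inside the large dock. I'll move above the oil bottle and check the measurement with the wrist camera.

```bash
cat >> h.py <<'E'
from scipy.spatial.transform import Rotation as Ro
def down(th,pos):
    best=None
    for k in(0,np.pi):
        y=np.array([np.cos(th+k),np.sin(th+k),0]);z=np.array([0,0,-1.]);x=np.cross(y,z)
        q=Ro.from_matrix(np.c_[x,y,z]).as_quat()[[3,0,1,2]]
        j=ctrl.solve_ik(list(pos),list(q))
        if j is not None and (best is None or abs(j[5])<best[0]):best=(abs(j[5]),q)
    return list(best[1])
def over(x,y,th,z):
    q=down(th,[x,y,z]);ctrl.move_pose([x,y,z],q);return q
def st(m=""):
    s=ctrl.read_state();print(m,"t",round(s["clock"],2),"p",np.round(s["ee_pos"],4),"w",round(s["width"],4),"g",round(s["grasp_force"],1),"F",np.round(s["wrist_force"],1))
def pick(z,squeeze,up=.2,opening=0.0):
    p=list(ctrl.read_state()["ee_pos"]);print("contact",ctrl.movel([p[0],p[1],z],v=.12,contact_N=12))
    ctrl.move_gripper(opening,squeeze);st("grip");ctrl.movel([p[0],p[1],up],v=.15);st("up")
def place(z,open_to,up=.2):
    p=list(ctrl.read_state()["ee_pos"]);ctrl.movel([p[0],p[1],z+.02],v=.15)
    print("contact",ctrl.movel([p[0],p[1],z-.003],v=.025,contact_N=4));st("down")
    ctrl.move_gripper(open_to);ctrl.pause(.2);ctrl.movel([p[0],p[1],up],v=.15);st("away")
E
python3 - <<'E'
from h import *
t=ctrl.capture("top");s=ctrl.capture("side")
print("jar",ray(t,[347,205.1],.099),"oilcap top,top view",ray(t,[135.7,267.8],.08),"side cap",ray(s,[238.8,108],.08),"side base",ray(s,[240.8,131],.004))
over(.468,.271,0.0,.2);st()
c=ctrl.capture("wrist");cv2.imwrite("pics/w1.png",c["frame"][:,:,::-1])
K=np.array(c["K"])
for p in([.468,.271,.003],[.468,.271,.08]):print(cv2.projectPoints(np.array([p]),c["rvec"],c["tvec"],K,None)[0].ravel())
E
```

```text
jar [[ 0.61539899 -0.25118189  0.099     ]] oilcap top,top view [[0.47217686 0.26894267 0.08      ]] side cap [[0.46943885 0.27191804 0.08      ]] side base [[0.4698584 0.2621726 0.004    ]]
 t 1.86 p [0.4679 0.2719 0.2001] w 0.0857 g 0.0 F [ 0.2 -0.4 -0. ]
[276.08562615 186.58060242]
[276.05516826 206.3197481 ]
```

View pics/w1.png

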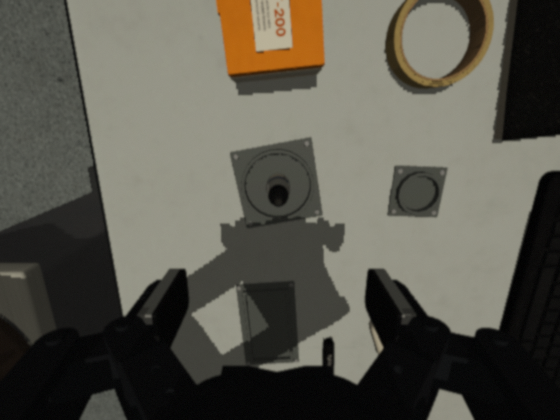

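The wrist view shows the oil cap tip at about (278,201) and the jar dock centre at (278,184). Both are within about 4 mm of the projections, so I'll take the bottle at (0.470, 0.2725).

Run:
```python
from h import *
over(.470,.2725,0.0,.16)
pick(.021,25,up=.2)
over(.628,.2635,0.0,.2);st("at dock")
place(.021,.06,up=.2)
c=ctrl.capture("wrist");cv2.imwrite("pics/w2.png",c["frame"][100:300,180:560,::-1].repeat(2,0).repeat(2,1))
```

```text
contact False
grip t 4.08 p [0.4688 0.2727 0.0212] w 0.023 g 25.5 F [-0.7  0.1  5.5]
up t 5.42 p [0.4683 0.2724 0.1992] w 0.0228 g 25.0 F [-0.7  0.3 -0.5]
at dock t 6.11 p [0.6276 0.2631 0.1987] w 0.0228 g 25.0 F [-1.   1.1 -0.8]
contact True
down t 8.06 p [0.6275 0.2631 0.0212] w 0.0232 g 25.8 F [0.4 0.3 6.4]
away t 10.04 p [0.6271 0.2629 0.199 ] w 0.06 g 0.0 F [-0.6  0.9 -0.2]
```

View pics/w2.png

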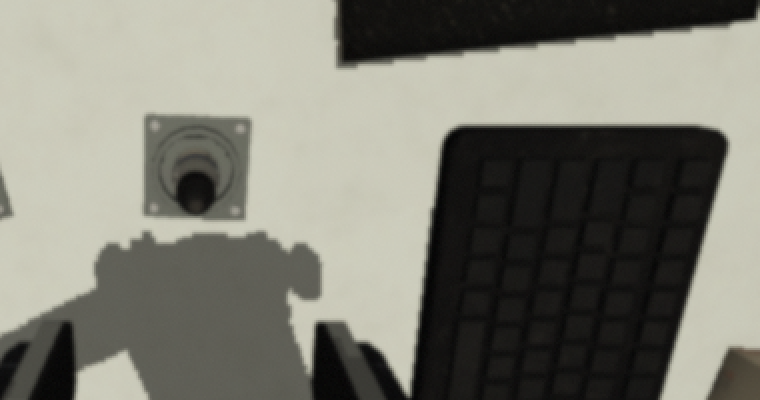

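The wrist view shows the oil bottle upright and centred in the small dock, at crop px (195,170). Next is the jar.

Run:
```python
from h import *
s=ctrl.capture("side");L=blob(s["frame"],(272,234,314,268),lambda p:p[:,:,0].astype(int)-p[:,:,2]>4)
(e,ax,_)=cv2.fitEllipse(L.astype(np.float32));print("lid side px",e,ax,ray(s,e,.099),"manual",ray(s,[293,252],.099))
ctrl.move_gripper(.085)
over(.615,-.250,0.0,.2)
c=ctrl.capture("wrist");cv2.imwrite("pics/w3.png",c["frame"][:,:,::-1])
for z in(0,.099):print(cv2.projectPoints(np.array([[.615,-.25,z]]),c["rvec"],c["tvec"],np.array(c["K"]),None)[0].ravel())
st()
```

```text
lid side px (292.2835998535156, 251.25367736816406) (37.39063262939453, 48.9809455871582) [[ 0.61345377 -0.25095944  0.099     ]] manual [[ 0.61494682 -0.25295029  0.099     ]]
[275.65021581 186.12786105]
[275.42894856 213.15013845]
 t 12.43 p [ 0.6154 -0.2489  0.2   ] w 0.0852 g 0.0 F [ 0.1 -0.1  0.9]
```

View pics/w3.png

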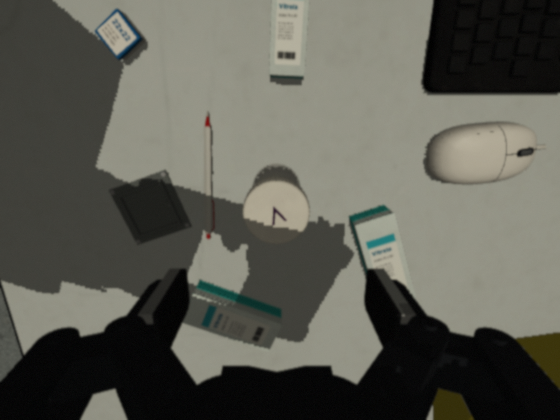

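The wrist view shows the jar lid at (276,210), against a predicted (275,213). The fingers clear the look-alike box at (380,240). I'll pick up the jar.

Run:
```python
from h import *
pick(.039,40,up=.2)
over(.470,.2725,0.0,.2);st("at dock")
place(.042,.085,up=.21)
c=ctrl.capture("wrist");cv2.imwrite("pics/w4.png",c["frame"][:,:,::-1])
```

```text
contact False
grip t 14.32 p [ 0.6157 -0.249   0.0396] w 0.0523 g 41.1 F [-1.3  1.1  5.3]
up t 15.54 p [ 0.6149 -0.2487  0.199 ] w 0.0522 g 41.9 F [ 0.1  0.1 -0.5]
at dock t 17.5 p [0.4706 0.272  0.2   ] w 0.0522 g 41.9 F [ 0.6 -0.4 -1.5]
contact True
down t 19.3 p [0.4702 0.2719 0.0424] w 0.0519 g 41.9 F [-1.4  1.2  7.3]
away t 21.2 p [0.4701 0.2717 0.2092] w 0.0854 g 0.0 F [ 0.6 -0.  -0.7]
```

View pics/w4.png

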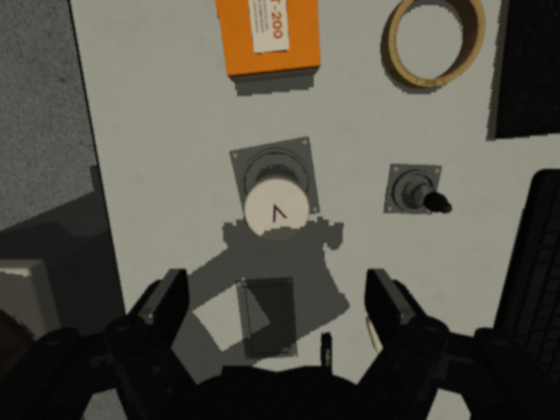

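The wrist view shows the jar seated in the large dock, with its lid at (276,208), and the bottle still upright. The contact height rose 2.8 mm, which matches the 3 mm dock floor. The boxes come next.

Run:
```python
from h import *
ctrl.move_gripper(.06)
r=np.radians
over(.6265,-.0935,r(-2.3),.12)
pick(.0085,25,up=.12)
over(.459,.0815,r(4),.12);st("at dock")
place(.0115,.055,up=.15)
over(.4667,-.1015,r(38.4),.12)
pick(.0085,25,up=.12)
over(.470,-.277,r(18.9),.12);st("at dock")
place(.0115,.055,up=.2)
over(.45,-.45,0,.25)
t=ctrl.capture("top");cv2.imwrite("pics/t2.png",cv2.resize(t["frame"][185:300,115:385],None,fx=2.9,fy=2.9,interpolation=cv2.INTER_CUBIC)[:,:,::-1])
s=ctrl.capture("side");cv2.imwrite("pics/s2.png",cv2.resize(s["frame"][90:310,190:330],None,fx=2.7,fy=2.7,interpolation=cv2.INTER_CUBIC)[:,:,::-1])
```

```text
contact False
grip t 24.56 p [ 0.627  -0.0925  0.0094] w 0.0331 g 24.9 F [-1.2  0.9  6.4]
up t 25.45 p [ 0.626  -0.0923  0.1193] w 0.0331 g 25.0 F [-0.3 -0.7 -1.3]
at dock t 26.41 p [0.4604 0.0812 0.12  ] w 0.0336 g 25.0 F [ 0.7  0.  -0.5]
contact True
down t 27.88 p [0.4603 0.0812 0.0121] w 0.0334 g 25.4 F [0.9 0.2 0.6]
away t 29.48 p [0.46   0.0811 0.1494] w 0.055 g 0.0 F [-0.1 -0.9 -0.5]
contact False
grip t 31.87 p [ 0.4668 -0.1012  0.0092] w 0.0303 g 24.3 F [0.3 0.1 8.8]
up t 32.76 p [ 0.466  -0.101   0.1195] w 0.0299 g 24.8 F [-0.7  0.2  0.3]
at dock t 33.49 p [ 0.4692 -0.2769  0.119 ] w 0.0306 g 24.8 F [ 1.2  1.4 -0.2]
contact True
down t 34.97 p [ 0.4692 -0.2769  0.0119] w 0.0302 g 25.7 F [ 0.4 -0.5  2.8]
away t 36.92 p [ 0.4688 -0.2767  0.1992] w 0.0551 g 0.0 F [-0.2  0.1 -0.4]
```

View pics/t2.png

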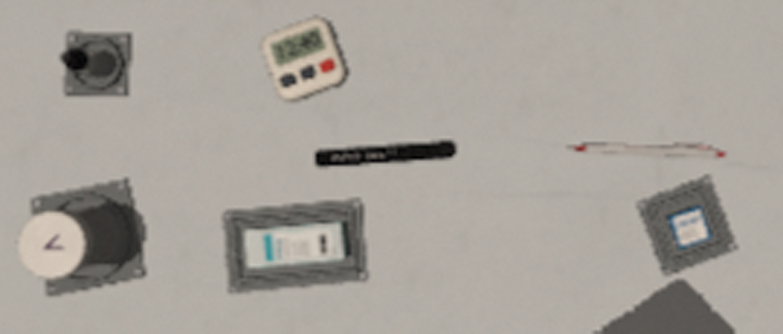

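View pics/s2.png

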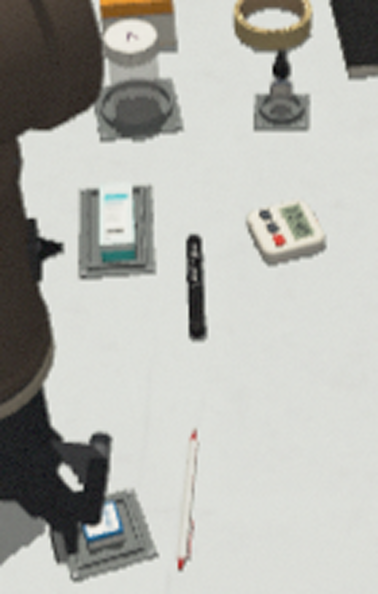

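The top crop shows all four things in their docks: jar lid (52,245), oil cap (75,60), slide box (298,244), covers (690,228). I'll do one numeric check and hand in if it passes.

Run:
```python
from h import *
t=ctrl.capture("top");f=lambda u,v,z:ray(t,[u/2.9+114.8,v/2.9+184.8],z)[0,:2]
D=dict(jar=(f(52,245,.102),(.4698,.2715)),oil=(f(72,60,.083),(.6285,.2633)),slides=(f(297,245,.029),(.459,.0824)),covers=(f(690,228,.021),(.4703,-.2763)))
ok=True
for n,(p,d) in D.items():
    e=np.hypot(*(p-d))*1000;ok&=e<9;print(n,p.round(4),round(e,1),"mm")
st()
if ok: print(ctrl.hand_in())
```

```text
jar [0.4703 0.2682] 3.3 mm
oil [0.6252 0.2589] 5.5 mm
slides [0.4608 0.0767] 5.9 mm
covers [ 0.4685 -0.2762] 1.8 mm
 t 37.83 p [ 0.4501 -0.4488  0.2494] w 0.055 g 0.0 F [ 0.6 -0.5 -0.3]
the job is handed in; nothing more can be done
None
```

The job is handed in at about 38 s. The jar, oil bottle, slide box and cover-glass box are each in their own dock and released; the last check put all four within 6 mm of dock centre. The judge returned no verdict.

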